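# Run the capsule dispenser's feed lever at its third click

### The job

Pull the blue catch drawer of the capsule dispenser all the way out to its stop and leave it out. Then press the orange-padded, spring-return feed lever of the grey feed control down past its first and second clicks to the third (green mark), and keep it held down there: the job finishes while the robot is still pressing the lever at the third click. Never let it go on to the fourth click (red mark), and do not knock over or push about the jars and cartons.

Things in the scene. Friction and masses are not known exactly. Their poses are not given: they have to be found in the camera images.
- dispenser: White capsule dispenser, fixed to the table: housing 220 (x) x 240 (y) x 100 mm high, with a clear hopper (blue lid, top at 209 mm) on the far part of its roof; the 50 mm of roof nearest the drawer front are free apart from two 4 mm lamps. Origin: centre of its underside. Its -x axis is the way the drawer comes out; it may be turned some 14 degrees either way.
- catch_drawer (a joint): How far the blue-fronted steel catch drawer in the dispenser's front is pulled out (m): 0 shut, 0.12 at its stop; it starts 0 to 0.03 out. It slides along the dispenser's -x with about 1.5 N of friction, and stays where it is left.
- drawer_handle (a point): Middle of the drawer's handle: a level steel bar 12 mm thick and 110 mm long, parallel to the dispenser's y axis, 67 mm above the table. Behind it is a 42 mm clear gap to the drawer front, and it is open above (housing top is at 100 mm). It moves with the drawer.
- feed_control: Grey feed control, fixed to the table left or right of the dispenser: foot 170 (x) x 100 (y) x 20 mm, two upright cheeks to 145 mm that carry the lever's hinge, and on its +y side a black dial plate (top at 153 mm) with marks: grey rest, white first and second click, green third, red fourth. Origin: centre of its underside. Its -x axis is the way the lever points; it may be turned some 14 degrees either way.
- feed_lever (a joint): Angle of the feed lever (rad), growing as its free end is pressed down: 0 at rest (lever points 0.35 rad above level), clicks (detents) at 0.2, 0.4, 0.6 and 0.8, end stop at 0.86. A spring always returns it to 0 when let go: the clicks do not keep it. Pressing at the pad takes 1 to 7 N: about 3 N to start and 5 N at the third click, the force grows on leaving a click and eases on falling into the next one.
- lever_pad (a point): Centre of the upper face of the orange pad (46 x 46 mm, 14 mm thick) on the lever's free end, 110 mm from the hinge axis along the lever and 8 mm above the lever's centre line. It moves on an arc: 165 mm above the table at rest, about 144, 122, 100 and 79 mm at the four clicks.
- lever_hinge (a point): Point on the lever's level hinge axis (parallel to the feed control's y), 120 mm above the table, 30 mm towards +x of the feed control's origin.
- label_printer: Black label printer 130 x 120 x 90 mm, fixed to the table on the other side of the dispenser; not needed. Origin: centre of its underside.
- jar_white: White jar with blue cap, 54 mm across, 75 mm high, bystander. Origin: centre of its underside.
- jar_amber: Amber jar with white cap, 50 mm across, 85 mm high, bystander. Origin: centre of its underside.
- jar_green: Green jar with black cap, 50 mm across, 80 mm high, bystander. Origin: centre of its underside.
- carton_red: White carton with red stripe, 50 x 90 x 60 mm high, bystander. Origin: centre of its underside.
- carton_violet: White carton with violet stripe, 60 x 110 x 50 mm high, bystander. Origin: centre of its underside.
There are look-alikes about, which are no part of the job. What is shaped like the feed_control but purple is not meant.

How it is judged:
By the outcome, as a careful person would: the job done as asked, in the order asked, and still so for the second after the job is handed in, while the arm keeps its last pose, push and grip.
It also fails if it takes over 43 s, if anything falls off the work surface, if the arm or the gripper's body presses on something with over 40 N, if the wrist force passes 120 N, or if a joint passes its speed limit or range.

### The arm

A 7-joint arm with a two-finger parallel gripper is mounted at the origin on the work surface. World frame = base frame: x ahead of the robot, y to its left, z up, the work surface at z = 0. Lengths are in mm, angles in degrees, forces in N, time in s.
With the tool pointing down it reaches from about 375 to 925 mm from the base axis. Payload 3.1 kg.
Tool frame: the origin (TCP) lies at the very end of the fingers, on their centre line; the grasp point (between the pads) lies 19 mm behind it; x points along the fingers, y is the direction in which the jaws open and shut, and the axes are right-handed (so a half turn about x gives the same grasp; the last joint's range is limited). The gripper opens to 85 mm and grips with 20 to 120 N. Pads are 22 mm wide; open, the fingers measure 114 mm over their backs; the gripper's body (76 mm by 85 mm) begins 54 mm behind the grasp point. The pads swing forward as they close: fully open they stand 13 mm farther back than shut.
Start: joints at [-69.718, 21.939, 2.515, 91.553, -1.026, 66.532, -2.859], TCP at [283.76, 584.794, 231.269] pointing down, gripper open.
Joint ranges: [-149.38, 149.38], [-23.57, 123.04], [-84.95, 90], [0, 143.3], [-89.99, 269.99], [3.08, 112.72], [-163.45, 163.45]. Speed limits (degrees/s): [159.86, 159.86, 180, 180, 180, 180, 180].

### API

Orientations are given as a 3x3 rotation matrix whose columns are the frame's x, y, z axes.
In Python, from station import ctrl gives the robot as it stands.
- The arm moves only by the shell command python3 -m crank 'ROWS' [FORCE]. ROWS is JSON, one flat list of numbers, 7 for each row, row after row: the turn, a rotation vector about the tool's x, y, z in degrees, then the shift along the tool's x, y, z in m, then the finger opening in m, from 0 to 0.0854. In form: [rx, ry, rz, tx, ty, tz, grip, rx, ry, rz, tx, ty, tz, grip, ...]. A call has 1 to 8 rows; each row shifts and turns the pose as measured when the row begins, along the tool's axes as they then stand; what a row does not reach is not made up. A row lasts 1/10 s, in which the tool goes at most 50 mm and 8.59 degrees, less where a joint would pass 70% of its speed; a pose out of reach is approached as far as the arm can. A call is refused whole if a number of a shift passes 0.05 or a number of a turn 8.59, either way. A call with a gripper value outside its range is refused whole. The fingers move at their own pace and stop on an object; FORCE is the grip in N (left out, the last holds). Time passes only in rows, so rows that do not move let the fingers close. It gives the time, the measured TCP pose, the force and the opening at its end, in the units of the state.
- ctrl.state(): the state, without advancing time (a new reading comes with each control period).
- ctrl.capture(name): name is "scene" or "top" or "wrist"; returns a dict with "pixels" (400x640x3 uint8, red, green, blue), "K" (3x3 intrinsics, pixels), "rvec" (rotation vector, rad) and "tvec" (3), from world to camera coordinates, as OpenCV has them. Camera axes: x right, y down, z forward; pixel columns grow to the right and rows downward; lengths in mm; the calibration is good to about 2 mm. A picture is of the moment at which its call begins. There is no depth.
- ctrl.close_job(): hands the job in, once; it reports no verdict.
The state is a dict: "t": time; "q": joint angles; "joint_vel": joint speeds; "joint_torque": joint torques, N m; "tool_pos": TCP position; "tcp_rot": TCP orientation; "ft_force": force on the tool from outside, world axes, zero at the start; "moment": the same for the moment, N m; "opening": finger opening in mm.
Only numpy, scipy, OpenCV 4.12 (cv2) and the standard library are available. Lean on these libraries where they do the work, as an engineer would, in place of code of your own. Each camera call takes 0.05 s, during which the arm holds its last target.

## Working session

There is one attempt and no reset: what is moved stays moved. The work goes in short steps, Python scripts to look and compute and a shell command to move; the robot and the scene stay as the last step left them, time stands still between calls to the robot, and variables do not carry over. Pictures are saved under pics/ and viewed, and the job is handed in when it is done.

```bash
mkdir -p pics; ls; python3 - <<'E'
from station import ctrl
import cv2,numpy as np
s=ctrl.state(); print({k:np.round(v,3).tolist() for k,v in s.items()})
for n in("scene","top"):
    c=ctrl.capture(n); cv2.imwrite(f"pics/{n}0.png",c["pixels"][:,:,::-1]); np.savez(f"{n}0.npz",**c)
    R=cv2.Rodrigues(np.array(c["rvec"]))[0]; print(n,(-R.T@np.array(c["tvec"]).ravel()).round(),R.round(2).tolist(),c["K"])
E
```

```text
pics
{'t': 0.0, 'q': [-69.718, 21.995, 2.512, 91.651, -1.027, 66.532, -2.86], 'joint_vel': [-0.039, 0.043, -0.02, -0.121, 0.007, -0.059, -0.062], 'joint_torque': [-0.0, -43.345, 1.025, -24.951, 0.011, 0.011, 0.0], 'tool_pos': [283.357, 583.911, 229.833], 'tcp_rot': [[-0.001, 0.437, 0.9], [-0.002, 0.9, -0.437], [-1.0, -0.003, 0.0]], 'ft_force': [0.081, -0.685, -0.385], 'moment': [-0.003, 0.014, -0.002], 'opening': 85.523}
scene [1537. -180. 1359.] [[0.09, 1.0, 0.01], [0.76, -0.06, -0.65], [-0.64, 0.07, -0.76]] [[519.76308278   0.         322.97307947]
 [  0.         519.76308278 199.28678864]
 [  0.           0.           1.        ]]
top [ 231.  -68. 1535.] [[-0.01, -1.0, -0.02], [-0.98, 0.02, -0.18], [0.18, 0.02, -0.98]] [[406.59018978   0.         313.5843512 ]
 [  0.         406.59018978 198.39468177]
 [  0.           0.           1.        ]]
```

View pics/scene0.png

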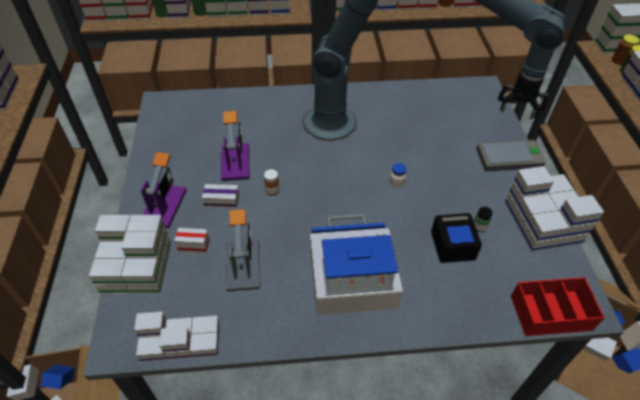

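View pics/top0.png

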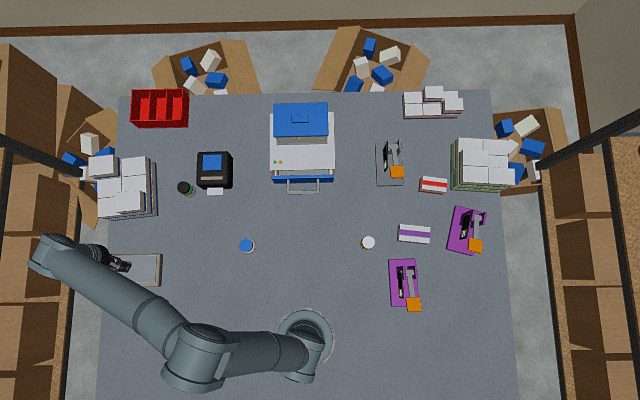

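The pictures show three lever units:
- **Grey foot:** scene (237,217), top (397,172).
- **Purple:** scene (230,117), top (413,304).
- **Purple:** scene (161,160), top (475,246).

I choose the grey one. The drawer handle is at scene (347,219), top (303,187). I'll check both in close crops.

```bash
python3 - <<'E'
import cv2,numpy as np
a=cv2.imread("pics/scene0.png")[195:315,200:420]; b=cv2.imread("pics/top0.png")[95:200,255:455]
a=cv2.resize(a,(550,300),interpolation=cv2.INTER_CUBIC); b=cv2.resize(b,(550,289),interpolation=cv2.INTER_CUBIC)
cv2.imwrite("pics/crop0.png",np.vstack([a,b]))
E
```

```text
(no output)
```

View pics/crop0.png

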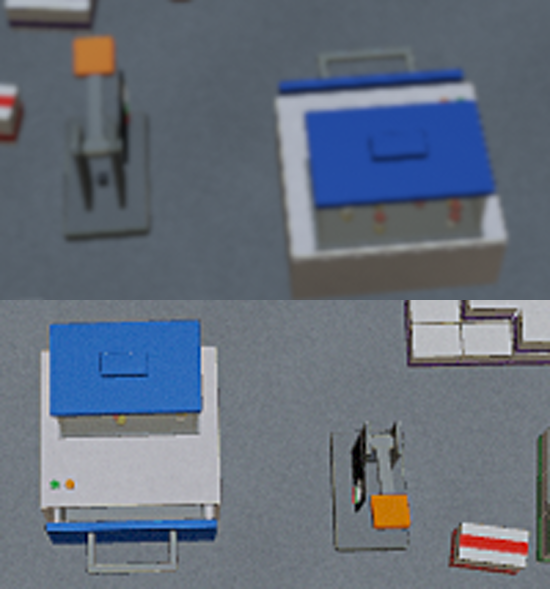

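The crop confirms the choice: grey foot, with the orange pad at top (397,172). The handle bar is in the top view from about (288,191) to (319,191). Next I'll measure both.

```bash
cat > h.py <<'E'
import cv2,numpy as np
def ray(c,p):
    R=cv2.Rodrigues(np.array(c["rvec"],float))[0];t=np.array(c["tvec"],float).ravel()
    u=cv2.undistortPoints(np.array([[p]],float),np.array(c["K"]),None)[0,0]
    return -R.T@t, R.T@np.array([u[0],u[1],1])
def onz(c,p,z):
    o,d=ray(c,p); return (o+d*(z-o[2])/d[2])
def proj(c,P): return cv2.projectPoints(np.array(P,float).reshape(-1,1,3),np.array(c["rvec"],float),np.array(c["tvec"],float),np.array(c["K"]),None)[0][:,0]
E
python3 - <<'E'
from h import *
roi={"scene":(195,240,215,260),"top":(155,190,380,415)}
for n in("scene","top"):
    c=np.load(n+"0.npz");hsv=cv2.cvtColor(c["pixels"],cv2.COLOR_RGB2HSV)
    m=cv2.inRange(hsv,(8,150,120),(22,255,255)); k=roi[n]; mm=np.zeros_like(m); mm[k[0]:k[1],k[2]:k[3]]=m[k[0]:k[1],k[2]:k[3]]
    M=cv2.moments(mm,True); p=(M['m10']/M['m00'],M['m01']/M['m00']); r=cv2.minAreaRect(cv2.findNonZero(mm))
    print(n,"pad",p,r,onz(c,p,165).round(1)); 
    print([onz(c,q,165).round()[:2].tolist() for q in cv2.boxPoints(r)])
    b=cv2.inRange(hsv,(105,150,60),(125,255,255)); 
    N,l,st,ce=cv2.connectedComponentsWithStats(b)
    for i in range(1,N):
        if st[i,4]>100:
            r=cv2.minAreaRect(cv2.findNonZero((l==i).astype(np.uint8))); z=209
            print(" blue",st[i].tolist(),r,[onz(c,q,z).round()[:2].tolist() for q in cv2.boxPoints(r)])
c=np.load("top0.npz");print("top handle",onz(c,(287.7,191.2),67),onz(c,(319.4,191.2),67))
c=np.load("scene0.npz");print("scene handle",onz(c,(329,216.5),67),onz(c,(364,215),67))
E
```

```text
scene pad (237.0686274509804, 217.02941176470588) ((237.0, 217.0), (14.0, 14.0), 90.0) [ 579.8 -331.9  165. ]
[[552.0, -353.0], [555.0, -312.0], [607.0, -312.0], [604.0, -352.0]]
 blue [393, 163, 13, 11, 117] ((399.0, 168.0), (10.0, 12.0), 90.0) [[440.0, 149.0], [443.0, 186.0], [484.0, 178.0], [482.0, 141.0]]
 blue [312, 223, 73, 9, 294] ((347.99237060546875, 226.89340209960938), (4.061081886291504, 72.2445068359375), 85.91438293457031) [[668.0, -120.0], [666.0, 83.0], [681.0, 81.0], [682.0, -120.0]]
 blue [446, 225, 29, 19, 440] ((459.99658203125, 233.95864868164062), (18.020870208740234, 27.072826385498047), 85.2363510131836) [[693.0, 253.0], [692.0, 330.0], [752.0, 317.0], [754.0, 242.0]]
 blue [323, 235, 75, 43, 2623] ((359.8310852050781, 255.97242736816406), (37.78569412231445, 72.08348083496094), 85.2363510131836) [[714.0, -95.0], [709.0, 104.0], [830.0, 91.0], [833.0, -97.0]]
 blue [614, 348, 26, 24, 436] ((628.25390625, 360.93072509765625), (20.87397575378418, 26.487150192260742), 74.74488067626953) [[1094.0, 551.0], [1082.0, 619.0], [1130.0, 609.0], [1141.0, 542.0]]
 blue [4
[... 2449 characters left out ...]
1.1506805419922), (23.40822982788086, 13.8108549118042), 69.44395446777344) [[586.0, -690.0], [602.0, -734.0], [527.0, -754.0], [511.0, -710.0]]
 blue [272, 175, 62, 8, 393] ((302.4999694824219, 178.49998474121094), (60.99999237060547, 6.999999046325684), -0.0) [[533.0, 96.0], [558.0, 97.0], [554.0, -108.0], [530.0, -108.0]]
 blue [239, 239, 14, 13, 135] ((245.75003051757812, 244.75003051757812), (12.020814895629883, 12.727922439575195), 45.0) [[325.0, 210.0], [354.0, 181.0], [326.0, 152.0], [297.0, 181.0]]
top handle [530.01015965  55.82845034  67.        ] [528.07061101 -61.10577519  67.        ]
scene handle [522.09367971 -54.76681464  67.        ] [524.86219377  56.75774397  67.        ]
```

```bash
cat >> h.py <<'E'
from scipy.spatial.transform import Rotation as Ro
def down(yaw):  # tool x down, jaw axis y at world yaw (deg)
    a=np.radians(yaw); y=np.array([np.cos(a),np.sin(a),0]); x=np.array([0,0,-1.]); return np.c_[x,y,np.cross(x,y)]
def plan(p,R,tp,tR,n):
    "per-row numbers for an even straight move in n rows (m, deg)"
    rv=Ro.from_matrix(R.T@tR).as_rotvec()
    for i in range(n):
        Ri=R@Ro.from_rotvec(rv*i/n).as_matrix()
        print((np.degrees(rv)/n).round(2).tolist(),(Ri.T@(np.array(tp)-p)/n/1000).round(4).tolist())
E
python3 - <<'E'
from h import *
from station import ctrl
s=ctrl.state(); plan(np.array(s["tool_pos"]),np.array(s["tcp_rot"]),[526,0,180],down(-1.2),14)
E
```

```text
[4.67, 0.01, 0.01] [0.0036, -0.03, 0.0338]
[4.67, 0.01, 0.01] [0.0036, -0.0271, 0.0361]
[4.67, 0.01, 0.01] [0.0036, -0.0241, 0.0382]
[4.67, 0.01, 0.01] [0.0036, -0.0209, 0.04]
[4.67, 0.01, 0.01] [0.0036, -0.0176, 0.0416]
[4.67, 0.01, 0.01] [0.0036, -0.0141, 0.0429]
[4.67, 0.01, 0.01] [0.0036, -0.0106, 0.0439]
[4.67, 0.01, 0.01] [0.0036, -0.007, 0.0446]
[4.67, 0.01, 0.01] [0.0036, -0.0033, 0.045]
[4.67, 0.01, 0.01] [0.0036, 0.0003, 0.0452]
[4.67, 0.01, 0.01] [0.0036, 0.004, 0.045]
[4.67, 0.01, 0.01] [0.0036, 0.0077, 0.0445]
[4.67, 0.01, 0.01] [0.0036, 0.0113, 0.0437]
[4.67, 0.01, 0.01] [0.0036, 0.0148, 0.0427]
```

```bash
python3 -m crank '[4.7,0,0,0,-0.03,0.034,0.04, 4.7,0,0,0,-0.027,0.036,0.04, 4.7,0,0,0,-0.024,0.038,0.04, 4.7,0,0,0,-0.021,0.04,0.04, 4.7,0,0,0.003,-0.018,0.042,0.04, 4.7,0,0,0.003,-0.014,0.043,0.04, 4.7,0,0,0.003,-0.011,0.044,0.04, 4.7,0,0,0.003,-0.007,0.045,0.04]' 30
python3 - <<'E'
from h import *
from station import ctrl
s=ctrl.state(); plan(np.array(s["tool_pos"]),np.array(s["tcp_rot"]),[526,0,180],down(-1.2),8)
E
```

```text
t: 0.9
tool_pos: [415.8, 243.5, 212.6]
tcp_rot: [[-0.008, 0.898, 0.44], [-0.002, 0.44, -0.898], [-1.0, -0.008, -0.002]]
ft_force: [1.3, 0.7, 0.5]
opening: 40.1
[3.41, 0.0, 0.06] [0.004, -0.001, 0.0334]
[3.41, 0.0, 0.06] [0.004, 0.001, 0.0334]
[3.41, 0.0, 0.06] [0.004, 0.003, 0.0333]
[3.41, 0.0, 0.06] [0.004, 0.005, 0.0331]
[3.41, 0.0, 0.06] [0.004, 0.0069, 0.0327]
[3.41, 0.0, 0.06] [0.004, 0.0088, 0.0322]
[3.41, 0.0, 0.06] [0.004, 0.0107, 0.0316]
[3.41, 0.0, 0.06] [0.0041, 0.0126, 0.031]
```

```bash
python3 -m crank '[3.4,0,0,0.004,-0.001,0.033,0.04, 3.4,0,0,0.004,0.001,0.033,0.04, 3.4,0,0,0.004,0.003,0.033,0.04, 3.4,0,0,0.004,0.005,0.033,0.04, 3.4,0,0,0.004,0.007,0.033,0.04, 3.4,0,0,0.004,0.009,0.032,0.04, 3.4,0,0,0.004,0.011,0.031,0.04, 3.4,0,0,0.004,0.013,0.031,0.04]'
python3 - <<'E'
from h import *
from station import ctrl
s=ctrl.state(); plan(np.array(s["tool_pos"]),np.array(s["tcp_rot"]),[526,0,130],down(-1.2),2)
for n in("wrist","top"):
    c=ctrl.capture(n); np.savez(n+"1.npz",**c)
    R=cv2.Rodrigues(np.array(c["rvec"]))[0]; print(n,(-R.T@np.array(c["tvec"]).ravel()).round())
    im=c["pixels"][:,:,::-1].copy()
    for q in proj(c,[[526,0,67],[525,-55,67],[527,55,67]]): cv2.circle(im,tuple(int(v) for v in q.round()),2,(0,0,255),1)
    cv2.imwrite(f"pics/{n}1.png",im)
E
```

```text
t: 1.7
tool_pos: [523.4, -14.3, 176.7]
tcp_rot: [[-0.012, 0.999, -0.045], [-0.002, -0.045, -0.999], [-1.0, -0.012, 0.003]]
ft_force: [0.4, 0.5, 0.8]
opening: 40.0
[-0.68, 0.07, 0.34] [0.0233, 0.0013, -0.0073]
[-0.68, 0.07, 0.34] [0.0233, 0.0012, -0.0072]
wrist [529.  60. 319.]
top [ 231.  -68. 1535.]
```

View pics/wrist1.png

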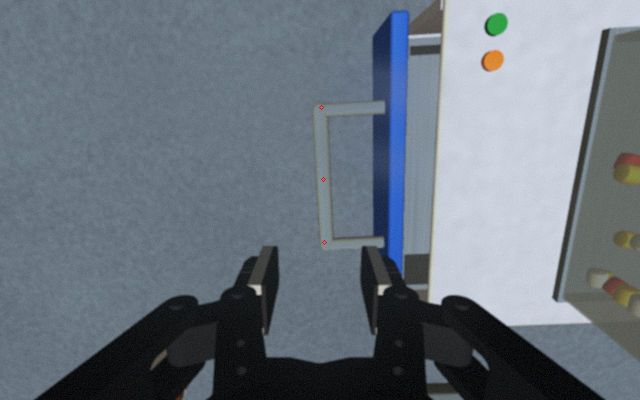

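The wrist view shows the bar from (321,107) to (326,243), and my projected points lie on it. The gap to the blue front is clear, so I'll centre the gripper and go down.

```bash
python3 -m crank '[-0.7,0,0.3,0.022,0.001,-0.007,0.04, -0.7,0,0.3,0.022,0.001,-0.007,0.04, 0,0,0,0.01,0,0,0.04]'
python3 - <<'E'
from h import *
from station import ctrl
s=ctrl.state(); plan(np.array(s["tool_pos"]),np.array(s["tcp_rot"]),[525,0,50],down(-1.2),4)
E
```

```text
t: 2.1
tool_pos: [527.5, -6.4, 122.3]
tcp_rot: [[0.003, 1.0, -0.03], [-0.005, -0.03, -1.0], [-1.0, 0.003, 0.005]]
ft_force: [0.2, 0.2, 0.2]
opening: 39.8
[-0.13, 0.08, -0.04] [0.0181, -0.0007, -0.0017]
[-0.13, 0.08, -0.04] [0.0181, -0.0007, -0.0017]
[-0.13, 0.08, -0.04] [0.0181, -0.0007, -0.0016]
[-0.13, 0.08, -0.04] [0.0181, -0.0007, -0.0016]
```

```bash
python3 -m crank '[-0.1,0.1,0,0.018,-0.001,-0.002,0.04, -0.1,0.1,0,0.018,-0.001,-0.002,0.04, -0.1,0.1,0,0.018,-0.001,-0.002,0.04, 0,0,0,0.018,0,-0.002,0.04, 0,0,0,0.002,0,0,0.04]'
python3 - <<'E'
from h import *
from station import ctrl
c=ctrl.capture("wrist"); cv2.imwrite("pics/wrist2.png",c["pixels"][:,:,::-1])
E
```

```text
t: 2.6
tool_pos: [522.8, 4.6, 44.8]
tcp_rot: [[-0.001, 1.0, -0.019], [0.001, -0.019, -1.0], [-1.0, -0.001, -0.001]]
ft_force: [-1.1, 0.4, 0.4]
opening: 39.8
```

View pics/wrist2.png

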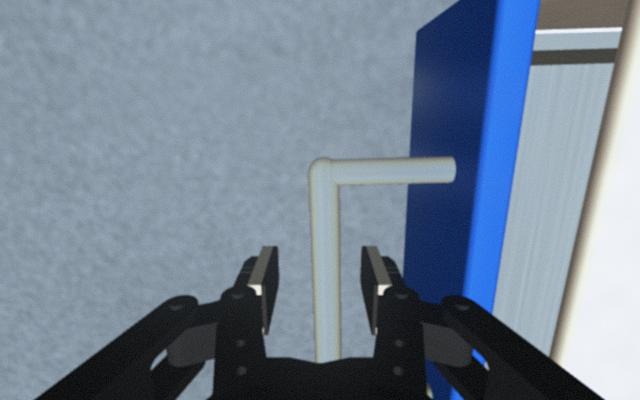

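The bar, column 320–335, passes between the pads at (265,290) and (380,290). I'll close and pull along -y of the tool.

```bash
python3 -m crank '[0,0,0,0,0,0,0.0, 0,0,0,0,0,0,0.0, 0,0,0,0,0,0,0.0, 0,0,0,0,0,0,0.0, 0,0,0,0,0,0,0.0]' 40
python3 -m crank '[0,0,0,0,-0.02,0,0, 0,0,0,0,-0.02,0,0, 0,0,0,0,-0.02,0,0]'
```

```text
t: 3.15
tool_pos: [524.9, 4.4, 47.1]
tcp_rot: [[0.004, 1.0, -0.017], [0.001, -0.017, -1.0], [-1.0, 0.004, -0.001]]
ft_force: [1.4, -1.2, -5.8]
opening: 10.8
t: 3.45
tool_pos: [468.7, 3.9, 47.0]
tcp_rot: [[0.013, 1.0, -0.016], [-0.003, -0.016, -1.0], [-1.0, 0.013, 0.003]]
ft_force: [2.6, -1.1, -5.8]
opening: 10.4
```

```bash
python3 -m crank '[0,0,0,0,-0.015,0,0, 0,0,0,0,-0.01,0,0]'
python3 -m crank '[0,0,0,0,-0.006,0,0, 0,0,0,0,-0.006,0,0]'
python3 -m crank '[0,0,0,0,-0.006,0,0, 0,0,0,0,-0.006,0,0]'
```

```text
t: 3.65
tool_pos: [442.7, 3.7, 47.0]
tcp_rot: [[0.015, 1.0, -0.016], [-0.003, -0.016, -1.0], [-1.0, 0.015, 0.003]]
ft_force: [2.3, -1.0, -7.7]
opening: 10.6
t: 3.85
tool_pos: [429.9, 3.6, 47.0]
tcp_rot: [[0.016, 1.0, -0.016], [-0.004, -0.016, -1.0], [-1.0, 0.016, 0.003]]
ft_force: [2.2, -0.7, -6.8]
opening: 10.7
t: 4.05
tool_pos: [426.8, 3.5, 47.4]
tcp_rot: [[0.038, 0.999, -0.016], [-0.006, -0.016, -1.0], [-0.999, 0.039, 0.005]]
ft_force: [21.2, -0.1, -36.9]
opening: 10.6
```

The wrist force rose to 21 N at x≈427, so the drawer is at its stop. I'll relax, release, lift and look.

```bash
python3 -m crank '[0,0,0,0,0,0,0, 0,0,0,0,0,0,0.03, 0,0,0,0,0,0,0.03, 0,0,0,0,0,0,0.03]'
python3 -m crank '[0,-1,0,-0.02,0,0,0.03, 0,-1,0,-0.03,0,0,0.03, 0,0,0,-0.04,0,0,0.03, 0,0,0,-0.04,0,0,0.03, 0,0,0,-0.04,0,0,0]'
python3 - <<'E'
from h import *
from station import ctrl
c=ctrl.capture("wrist"); cv2.imwrite("pics/wrist3.png",c["pixels"][:,:,::-1])
c=ctrl.capture("scene"); cv2.imwrite("pics/scene3.png",cv2.resize(c["pixels"][180:320,180:420,::-1],None,fx=3,fy=3,interpolation=2))
E
```

```text
t: 4.45
tool_pos: [428.5, 4.1, 48.7]
tcp_rot: [[0.041, 0.999, -0.018], [-0.005, -0.018, -1.0], [-0.999, 0.041, 0.004]]
ft_force: [0.3, 0.2, 0.6]
opening: 29.5
t: 4.95
tool_pos: [416.8, 7.9, 220.1]
tcp_rot: [[0.025, 0.999, -0.025], [-0.046, -0.024, -0.999], [-0.999, 0.026, 0.046]]
ft_force: [0.9, 0.6, 0.0]
opening: 16.8
```

View pics/wrist3.png

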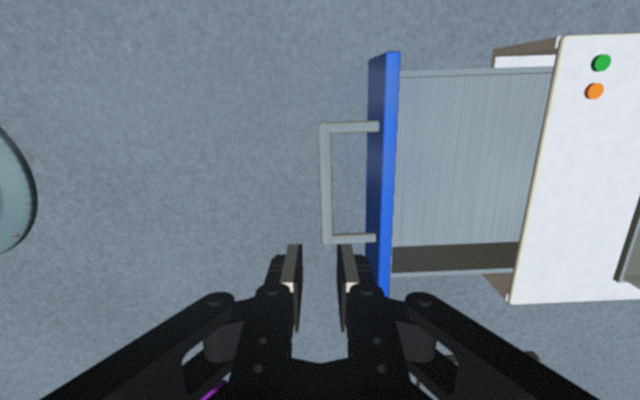

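View pics/scene3.png

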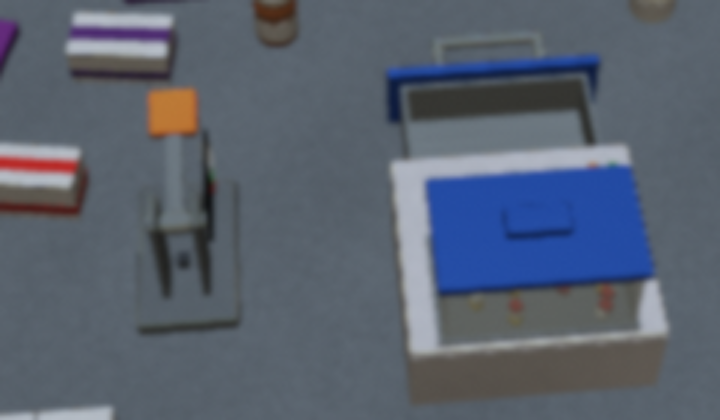

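The drawer is fully out: the bar at column 325 in the wrist view, the blue front well clear of the housing. Next is the control's yaw.

```bash
python3 - <<'E'
from h import *
from station import ctrl
c=np.load("scene0.npz")
for q in [(259.3,286),(258.7,241),(226.7,288.3)]: print(onz(c,q,20).round(1))
o1,d1=ray(c,(237.07,217.03)); t=np.load("top0.npz"); o2,d2=ray(t,(396.54,171.5))
A=np.c_[d1,-d2]; l=np.linalg.lstsq(A,o2-o1,rcond=None)[0]; print("tri",o1+d1*l[0],o2+d2*l[1])
s=ctrl.state(); plan(np.array(s["tool_pos"]),np.array(s["tcp_rot"]),[574,-331,215],down(-90),10); print(s["q"])
E
```

```text
[ 729.1 -280.5   20. ]
[ 565.6 -280.8   20. ]
[ 729.1 -376.    20. ]
tri [ 574.76164003 -332.68468949  158.69597901] [ 574.90933383 -330.23216047  158.266372  ]
[8.86, 0.01, -0.35] [0.0029, 0.0159, 0.0336]
[8.86, 0.01, -0.35] [0.0028, 0.0209, 0.0307]
[8.86, 0.01, -0.35] [0.0027, 0.0254, 0.0271]
[8.86, 0.01, -0.35] [0.0025, 0.0293, 0.0229]
[8.86, 0.01, -0.35] [0.0023, 0.0325, 0.0181]
[8.86, 0.01, -0.35] [0.0021, 0.0349, 0.0129]
[8.86, 0.01, -0.35] [0.0019, 0.0365, 0.0073]
[8.86, 0.01, -0.35] [0.0016, 0.0372, 0.0016]
[8.86, 0.01, -0.35] [0.0014, 0.037, -0.0041]
[8.86, 0.01, -0.35] [0.0012, 0.0359, -0.0098]
[-43.86810359  -7.14585151  33.27289412 124.2129763    7.63100472
  60.27386966 -15.84589453]
```

The foot spans x≈566–729, with yaw≈0 and centre (647,-329). That puts the pad centre at third click at about (568,-330,100.5), sloping 14° down toward -x. I'll tilt the tool to lie flush there.

```bash
cat >> h.py <<'E'
_x=np.array([np.sin(.25),0,-np.cos(.25)]);_y=np.array([0,-1.,0]); TILT=np.c_[_x,_y,np.cross(_x,_y)]
E
python3 - <<'E'
from h import *
from station import ctrl
s=ctrl.state(); plan(np.array(s["tool_pos"]),np.array(s["tcp_rot"]),[571,-331,205],TILT,11)
E
```

```text
[8.05, 1.04, 0.69] [0.0036, 0.0142, 0.0305]
[8.05, 1.04, 0.69] [0.0032, 0.0183, 0.0283]
[8.05, 1.04, 0.69] [0.003, 0.022, 0.0255]
[8.05, 1.04, 0.69] [0.0028, 0.0253, 0.0222]
[8.05, 1.04, 0.69] [0.0028, 0.0282, 0.0185]
[8.05, 1.04, 0.69] [0.0028, 0.0304, 0.0144]
[8.05, 1.04, 0.69] [0.003, 0.0321, 0.0101]
[8.05, 1.04, 0.69] [0.0032, 0.0332, 0.0055]
[8.05, 1.04, 0.69] [0.0036, 0.0336, 0.0009]
[8.05, 1.04, 0.69] [0.004, 0.0334, -0.0038]
[8.05, 1.04, 0.69] [0.0045, 0.0325, -0.0083]
```

```bash
python3 -m crank '[8,1,0.7,0.002,0.014,0.03,0, 8,1,0.7,0.002,0.018,0.028,0, 8,1,0.7,0.002,0.022,0.025,0, 8,1,0.7,0.002,0.025,0.022,0, 8,1,0.7,0.002,0.028,0.018,0, 8,1,0.7,0.002,0.03,0.014,0, 8,1,0.7,0.002,0.032,0.01,0, 8,1,0.7,0.002,0.033,0.005,0]'
python3 - <<'E'
from h import *
from station import ctrl
s=ctrl.state(); plan(np.array(s["tool_pos"]),np.array(s["tcp_rot"]),[571,-331,200],TILT,4)
E
```

```text
t: 5.85
tool_pos: [529.3, -238.4, 217.5]
tcp_rot: [[0.197, 0.38, -0.904], [0.028, -0.924, -0.382], [-0.98, 0.05, -0.193]]
ft_force: [0.4, 0.5, 0.3]
opening: -0.2
[5.61, 0.65, 0.54] [0.0057, 0.0251, 0.0003]
[5.61, 0.65, 0.54] [0.0059, 0.025, -0.0021]
[5.61, 0.65, 0.54] [0.0062, 0.0246, -0.0045]
[5.61, 0.65, 0.54] [0.0065, 0.024, -0.0068]
```

```bash
python3 -m crank '[5.6,0.6,0.5,0.006,0.025,0,0, 5.6,0.6,0.5,0.006,0.025,-0.002,0, 5.6,0.6,0.5,0.006,0.024,-0.004,0, 5.6,0.6,0.5,0.006,0.02,-0.006,0, 0,0,0,0,0,0,0]'
python3 - <<'E'
from h import *
from station import ctrl
s=ctrl.state(); plan(np.array(s["tool_pos"]),np.array(s["tcp_rot"]),[571,-330,175],TILT,2)
for n in ("wrist","scene"):
    c=ctrl.capture(n); im=c["pixels"][:,:,::-1].copy()
    if n=="scene": im=cv2.resize(im[170:310,180:420],None,fx=3,fy=3,interpolation=2)
    cv2.imwrite(f"pics/{n}4.png",im)
E
```

```text
t: 6.35
tool_pos: [566.7, -336.8, 195.2]
tcp_rot: [[0.24, -0.028, -0.97], [-0.005, -1.0, 0.027], [-0.971, -0.002, -0.24]]
ft_force: [0.7, 1.4, -0.4]
opening: 0.5
[-0.78, 0.23, -0.15] [0.0103, -0.0034, 0.0004]
[-0.78, 0.23, -0.15] [0.0103, -0.0034, 0.0004]
```

View pics/wrist4.png

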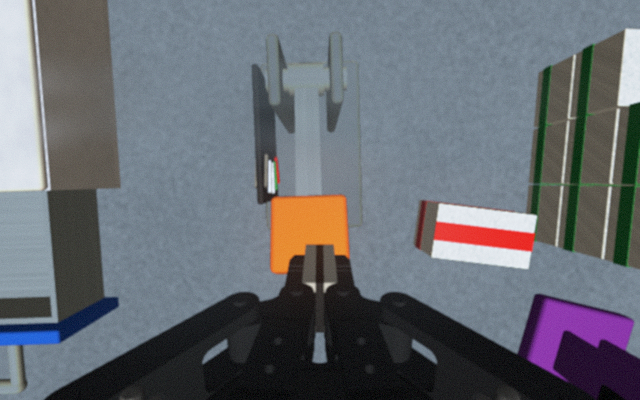

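View pics/scene4.png

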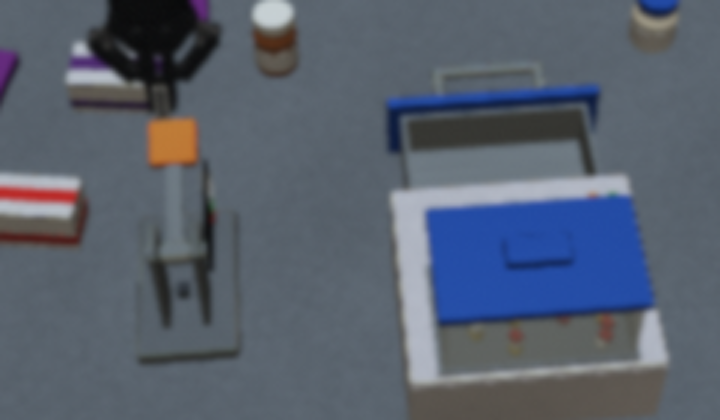

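Wrist view: the pad spans (270–348, 195–272) and the closed tips are at (318,250), about 6 mm right of its centre. I'll correct that while descending.

```bash
python3 -m crank '[-0.8,0.2,-0.1,0.009,-0.003,0,0, -0.8,0.2,-0.1,0.009,-0.003,0,0, 0,0,0,0,0,0,0]'
python3 - <<'E'
from h import *
from station import ctrl
s=ctrl.state(); plan(np.array(s["tool_pos"]),np.array(s["tcp_rot"]),[570,-330,145],TILT,4)
E
```

```text
t: 6.75
tool_pos: [571.5, -323.4, 176.4]
tcp_rot: [[0.247, 0.013, -0.969], [0.007, -1.0, -0.012], [-0.969, -0.004, -0.247]]
ft_force: [0.3, 0.7, -0.2]
opening: -0.1
[0.17, 0.01, 0.1] [0.0075, 0.0017, 0.0023]
[0.17, 0.01, 0.1] [0.0075, 0.0017, 0.0023]
[0.17, 0.01, 0.1] [0.0075, 0.0017, 0.0023]
[0.17, 0.01, 0.1] [0.0075, 0.0016, 0.0023]
```

```bash
python3 -m crank '[0.2,0,0,0.007,0.003,0.002,0, 0.2,0,0,0.007,0.003,0.002,0]'
python3 -m crank '[0,0,0,0.007,0.001,0.002,0, 0,0,0,0.007,0,0.002,0]'
python3 -m crank '[0,0,0,0.006,0,0.002,0, 0,0,0,0.006,0,0.002,0]'
```

```text
t: 6.95
tool_pos: [573.0, -327.3, 162.7]
tcp_rot: [[0.25, 0.01, -0.968], [0.01, -1.0, -0.008], [-0.968, -0.008, -0.25]]
ft_force: [-0.7, 2.0, 4.8]
opening: 0.3
t: 7.15
tool_pos: [572.8, -329.2, 147.8]
tcp_rot: [[0.251, 0.01, -0.968], [0.009, -1.0, -0.008], [-0.968, -0.007, -0.252]]
ft_force: [-1.9, 0.1, 3.0]
opening: -0.0
t: 7.35
tool_pos: [570.7, -329.3, 133.9]
tcp_rot: [[0.25, 0.009, -0.968], [0.01, -1.0, -0.007], [-0.968, -0.008, -0.25]]
ft_force: [-2.2, 1.3, 2.6]
opening: 0.0
```

```bash
python3 -m crank '[0,0,0,0.005,0,0.001,0, 0,0,0,0.005,0,0.001,0]'
python3 -m crank '[0,0,0,0.004,0,0.001,0, 0,0,0,0.004,0,0.001,0]'
python3 -m crank '[0,0,0,0.004,0,0.001,0]'
python3 -m crank '[0,0,0,0,0,0,0]'
python3 - <<'E'
from station import ctrl
import cv2
c=ctrl.capture("wrist"); cv2.imwrite("pics/wrist5.png",c["pixels"][:,:,::-1])
E
```

```text
t: 7.55
tool_pos: [570.1, -329.3, 121.9]
tcp_rot: [[0.248, 0.008, -0.969], [0.011, -1.0, -0.006], [-0.969, -0.009, -0.248]]
ft_force: [-2.7, 0.3, 5.1]
opening: -0.4
t: 7.75
tool_pos: [570.4, -329.3, 113.4]
tcp_rot: [[0.248, 0.008, -0.969], [0.011, -1.0, -0.006], [-0.969, -0.009, -0.249]]
ft_force: [-1.5, 1.0, 4.9]
opening: -0.0
t: 7.85
tool_pos: [570.7, -329.3, 109.1]
tcp_rot: [[0.249, 0.008, -0.968], [0.011, -1.0, -0.006], [-0.968, -0.009, -0.249]]
ft_force: [-1.4, 0.4, 2.5]
opening: -0.0
t: 7.95
tool_pos: [570.7, -329.2, 108.4]
tcp_rot: [[0.249, 0.008, -0.969], [0.011, -1.0, -0.006], [-0.969, -0.009, -0.249]]
ft_force: [-1.4, 0.9, 3.5]
opening: -0.0
```

View pics/wrist5.png

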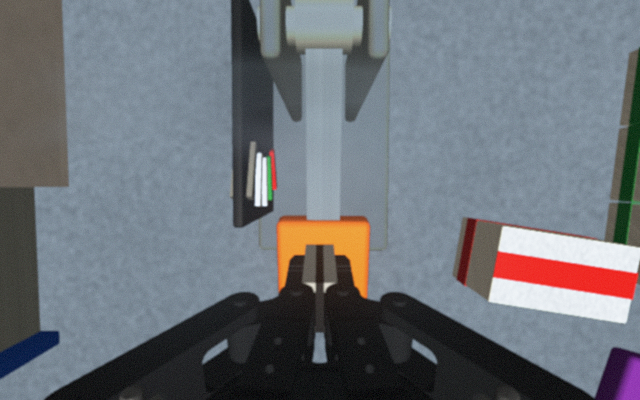

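```bash
python3 -m crank '[0,0,0,0.003,0,0.0005,0]'
python3 -m crank '[0,0,0,0.002,0,0.0005,0]'
python3 -m crank '[0,0,0,0.002,0,0.0005,0]'
python3 -m crank '[0,0,0,0,0,0,0, 0,0,0,0,0,0,0]'
```

```text
t: 8.1
tool_pos: [571.1, -329.3, 105.8]
tcp_rot: [[0.249, 0.008, -0.968], [0.011, -1.0, -0.006], [-0.968, -0.009, -0.249]]
ft_force: [-1.4, -0.7, 3.7]
opening: 0.1
t: 8.2
tool_pos: [571.4, -329.4, 103.6]
tcp_rot: [[0.249, 0.008, -0.968], [0.01, -1.0, -0.006], [-0.968, -0.009, -0.25]]
ft_force: [-0.9, 1.3, 3.1]
opening: -0.0
t: 8.3
tool_pos: [571.8, -329.4, 101.7]
tcp_rot: [[0.25, 0.009, -0.968], [0.01, -1.0, -0.006], [-0.968, -0.009, -0.25]]
ft_force: [-0.3, 1.0, 3.3]
opening: 0.1
t: 8.5
tool_pos: [571.8, -329.3, 101.8]
tcp_rot: [[0.25, 0.009, -0.968], [0.011, -1.0, -0.006], [-0.968, -0.009, -0.25]]
ft_force: [-2.2, 1.4, 4.5]
opening: -0.2
```

By geometry the angle is now about 0.595. I'll check it independently in the images, using the pad's far edge.

```bash
python3 - <<'E'
from h import *
from station import ctrl
W=ctrl.capture("wrist"); S=ctrl.capture("scene")
np.savez("w6.npz",**W);np.savez("s6.npz",**S)
th=[.4,.5,.6,.7,.8]
for t in th:
    f=t-.35; P=[]
    for r in (87,):
        for y in (-23,23): P.append([677-r*np.cos(f)-8*np.sin(f),-329.5+y,120-r*np.sin(f)+8*np.cos(f)])
    print(t,"wrist",proj(W,P).round(1).tolist(),"scene",proj(S,P).round(1).tolist())
for c,roi in((W,(180,330,240,400)),(S,(190,250,215,260))):
    hsv=cv2.cvtColor(c["pixels"],cv2.COLOR_RGB2HSV); m=cv2.inRange(hsv,(5,130,90),(22,255,255)); mm=np.zeros_like(m); a=roi; mm[a[0]:a[1],a[2]:a[3]]=m[a[0]:a[1],a[2]:a[3]]
    ys,xs=np.nonzero(mm); print("bbox",xs.min(),xs.max(),ys.min(),ys.max())
im=W["pixels"][:,:,::-1]; a=cv2.resize(im[120:300,220:400],(600,600),interpolation=2)
cv2.imwrite("pics/w6.png",a)
s=cv2.resize(S["pixels"][190:300,180:330,::-1],None,fx=5,fy=5,interpolation=2); cv2.imwrite("pics/s6.png",s)
E
```

```text
0.4 wrist [[371.8, 233.0], [262.5, 231.9]] scene [[231.6, 228.7], [247.2, 227.7]]
0.5 wrist [[368.8, 229.9], [266.1, 228.9]] scene [[232.0, 230.5], [247.5, 229.5]]
0.6 wrist [[366.2, 225.4], [269.3, 224.4]] scene [[232.3, 232.5], [247.8, 231.5]]
0.7 wrist [[364.0, 219.6], [272.1, 218.7]] scene [[232.6, 234.7], [248.1, 233.7]]
0.8 wrist [[362.0, 212.9], [274.6, 212.0]] scene [[232.9, 237.1], [248.3, 236.1]]
bbox 269 369 180 298
bbox 232 247 224 235
```

View pics/w6.png

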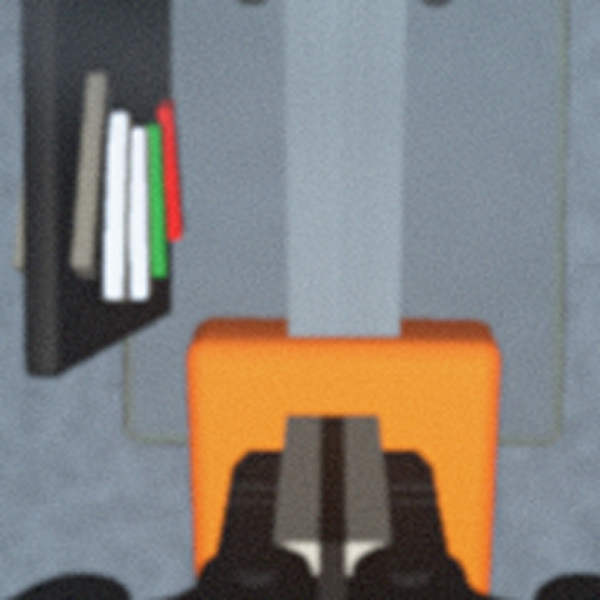

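View pics/s6.png

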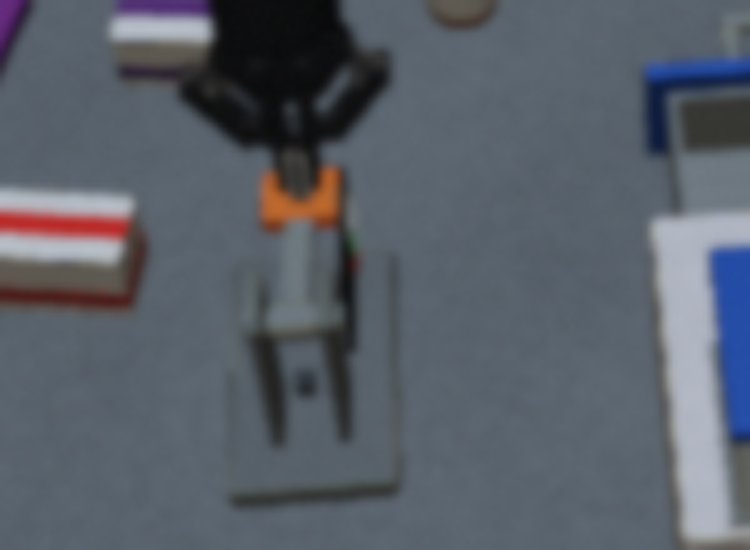

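The wrist view hints at a slightly larger angle: the far edge is at row 222, where 0.6 predicts 225. I'll calibrate this against the rest picture (wrist4), where the angle is known to be 0, and average the force.

```bash
python3 - <<'E'
from h import *
from station import ctrl
W=dict(np.load("w6.npz")); s=ctrl.state()
def T(R,p): M=np.eye(4); M[:3,:3]=R; M[:3,3]=p; return M
TT=T(np.array(s["tcp_rot"]),np.array(s["tool_pos"])); CW=T(cv2.Rodrigues(W["rvec"])[0],W["tvec"].ravel())
CT=CW@TT   # tool->cam
T4=T(np.array([[.24,-.028,-.97],[-.005,-1,.027],[-.971,-.002,-.24]]),[566.7,-336.8,195.2])
C4=CT@np.linalg.inv(T4); c4=dict(K=W["K"],rvec=cv2.Rodrigues(C4[:3,:3])[0],tvec=C4[:3,3])
def pts(t):
    f=t-.35; return [[677-r*np.cos(f)-8*np.sin(f),-330+y,120-r*np.sin(f)+8*np.cos(f)] for r in(87,110) for y in(-23,0,23)]
print("rest pred",proj(c4,pts(0)).round(1).tolist()); 
for t in(.55,.6,.65,.7):print(t,proj(W,pts(t)).round(1).tolist())
def meas(im,rows,name):
    hsv=cv2.cvtColor(im,cv2.COLOR_BGR2HSV); m=cv2.inRange(hsv,(5,130,90),(22,255,255))
    for r in rows:
        x=np.nonzero(m[r,240:400])[0]+240; print(name,r,x.min() if len(x) else None,x.max() if len(x) else None)
meas(cv2.imread("pics/wrist4.png"),range(192,245,4),"rest"); meas(np.ascontiguousarray(W["pixels"][:,:,::-1]),range(214,262,4),"now")
for im,cols in((cv2.imread("pics/wrist4.png"),(285,335)),(W["pixels"][:,:,::-1],(290,355))):
    for k in cols: print(k,im[190:232,k,2].tolist())
print(s["tool_pos"])
E
for i in 1 2 3; do python3 -m crank '[0,0,0,0,0,0,0]' | grep -E "pos|force"; done
```

```text
rest pred [[343.1, 194.9], [305.0, 196.0], [266.9, 197.0], [344.9, 232.6], [305.4, 233.6], [266.0, 234.7]]
0.55 [[368.6, 227.8], [318.6, 227.3], [268.8, 226.8], [366.4, 273.5], [318.3, 272.9], [270.3, 272.3]]
0.6 [[367.3, 225.4], [318.7, 224.9], [270.3, 224.4], [364.9, 268.8], [318.5, 268.2], [272.1, 267.7]]
0.65 [[366.1, 222.7], [318.9, 222.2], [271.8, 221.7], [363.6, 263.9], [318.6, 263.3], [273.7, 262.8]]
0.7 [[365.0, 219.6], [319.0, 219.2], [273.1, 218.7], [362.3, 258.8], [318.8, 258.3], [275.3, 257.8]]
rest 192 None None
rest 196 274 344
rest 200 271 345
rest 204 271 345
rest 208 271 346
rest 212 271 346
rest 216 271 346
rest 220 271 346
rest 224 271 347
rest 228 271 347
rest 232 271 347
rest 236 271 347
rest 240 271 347
rest 244 271 348
now 214 None None
now 218 280 365
now 222 278 367
now 226 276 369
now 230 276 369
now 234 276 369
now 238 277 369
now 242 277 368
now 246 277 368
now 250 277 368
now 254 277 368
now 258 277 367
285 [123, 119, 121, 119, 114, 117, 145, 187, 218, 228, 233, 232, 230, 232, 232, 232, 233, 232, 233, 232, 232, 231, 230, 231, 231, 231, 235, 232, 232, 231
[... 230 characters left out ...]
, 233, 233, 233, 231, 232, 231, 232, 232, 231]
290 [135, 131, 130, 129, 128, 126, 135, 130, 130, 131, 129, 133, 133, 132, 132, 132, 129, 127, 131, 127, 131, 126, 133, 124, 127, 134, 140, 144, 158, 163, 177, 191, 218, 234, 239, 239, 240, 238, 238, 238, 240, 239]
355 [129, 131, 130, 131, 130, 129, 128, 129, 129, 128, 129, 128, 130, 126, 130, 125, 130, 130, 130, 125, 126, 127, 131, 127, 125, 129, 136, 140, 140, 147, 153, 166, 204, 231, 235, 239, 240, 238, 238, 237, 238, 239]
[ 571.76147178 -329.37346227  101.78691289]
tool_pos: [571.8, -329.4, 101.9]
ft_force: [-1.0, 1.6, 4.2]
tool_pos: [571.7, -329.4, 102.0]
ft_force: [-2.0, 1.0, 3.1]
tool_pos: [571.7, -329.3, 102.0]
ft_force: [-1.8, 1.4, 4.0]
```

With the rest-picture correction, the pad width gives about 0.61–0.62, the edge row up to about 0.65, and contact geometry about 0.595. All of these fit the third click (0.6), well clear of the fourth (0.8). I'll do a last look around, then hand in.

```bash
python3 - <<'E'
from station import ctrl
import cv2
c=ctrl.capture("top"); cv2.imwrite("pics/top7.png",c["pixels"][:,:,::-1])
s=ctrl.state(); print(s["t"],s["tool_pos"],s["ft_force"])
E
```

```text
8.95 [ 571.74875889 -329.33768569  102.02514583] [-2.01864253  0.79678293  3.57965687]
```

View pics/top7.png

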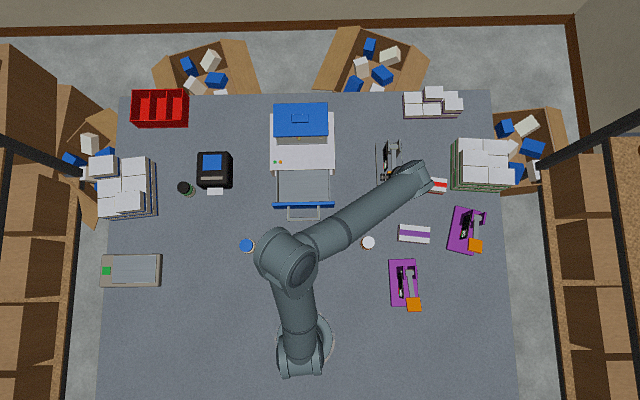

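The top view shows the drawer out, with its front at (303,206). The jars and cartons are where they were: (246,245), (368,243), (415,233), (438,185) and (185,188).

```bash
python3 -c "
from station import ctrl
print(ctrl.close_job()); s=ctrl.state(); print(s['t'],s['tool_pos'],s['ft_force'])"
```

```text
the job is handed in; nothing more can be done
None
the job is handed in; nothing more can be done
```

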